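Hold the sagging-bolt gate ajar at the gauge

TASK

I want to fit a stop for the gate of the plywood paint pen, so show me where it must open to: lay the small aluminium straightedge flat on the counter, one long edge flush against the pen's fixed front wall right beside the gate's free end, and let go of it. Then lift the sagging steel bolt over the bent lip of its keeper while drawing it back, and pull the gate towards you until the front corner of its free edge is level with the straightedge's outer long edge. The gate springs shut, so finish still holding it there at rest, clear of the straightedge, and leave the jars, glass, tape, cutters and carton where they are.

Things in the scene. Friction and masses are not known exactly. Their poses are not given: they have to be found in the camera images.
- pen: Low plywood pen, open on top, 90 mm high, fixed. Origin on the counter, in the plane of the front faces of fixed wall and shut gate; own x points into the pen, away from the robot, y left along the front. In mm: fixed front wall y -190 to 0, gate y 3 to 193, upright hinge axis at x 7 y 196; pen spans x 0 to 152, y -190 to 224.
- keeper_lip (a point): Middle of the top edge of the bent-up lip of the steel keeper on the wall's end: 4 mm thick along the gate, at pen x -16, y -10, z 54 mm. The drop of the bolt's nose hangs behind it (to -y), 10 mm below its top. The keeper is a trough open at the top, pen y -52 to -8, x -34 to 0, z 33 to 83 mm; the straightedge's plate fits under it.
- straightedge_center (a point): Centre of the loose aluminium straightedge, 27 mm above its underside: flat plate 55 (own x) by 110 (own y) by 8 mm thick, 0.25 kg, with an upright grip lug in its middle, 12 mm wide in y, 30 in x, top 53 mm above the underside. Both long edges are alike. Laid flush, its centre is 27.5 mm in front of the wall face and 45 to 150 mm from the wall's gate-side end.
- bolt_handle (a point): Grip point on the bolt's upright steel handle in front of the gate: a bar 12 mm wide along the gate, 16 mm deep, its cap (22 deep, 6 high) ending 22 mm above this point; free for 32 mm below. Bolt shot: pen x -16, y 60, z 122 mm (y grows as the bolt is drawn). Axes turn with the gate: x through it, y along it to the hinge, z up.
- bolt_lift (a joint): How far the bolt is lifted in its worn loops, m: 0 hanging (sagging), 0.018 topmost. It drops by its own weight (1.2 N). Its nose passes over the keeper's lip when lifted by more than 0.010.
- bolt_slide (a joint): How far the bolt is drawn along the gate towards the hinge, m: 0 fully shot, 0.038 fully drawn; stays where left, light friction. Not lifted, it stops at the lip at about 0.006. The nose is out of the keeper, and the gate free, from about 0.024; 0.028 or more counts as drawn.
- gate (a joint): Opening angle of the gate, rad: 0 shut, grows as the free end swings towards the robot. A spring shuts it: 0.15 N m at 0, 0.30 N m at 0.3 rad.
- gate_edge (a point): Front corner of the gate's free edge, at its top: when shut at pen x 0, y 3, z 90 mm; relative to the hinge axis 193 mm along the gate and 7 mm in front. Level with the straightedge's outer edge it is at pen x -55 mm (gate at about 0.29 rad).
- jar_a: Bystander: squat brown paint jar with a white cap, 43 mm across, 55 tall, standing inside the pen; origin at the centre of its underside. Not to be moved.
- jar_b: Bystander: grey-white paint jar with a black cap, 39 mm across, 60 tall, standing inside the pen; origin at the centre of its underside. Not to be moved.
- jar_c: Bystander: blue paint bottle with a black cap, 34 mm across, 68 tall, standing inside the pen; origin at the centre of its underside. Not to be moved.
- tape: Bystander: roll of orange masking tape lying flat, 72 mm across, 18 tall, right of the pen; origin at the centre of its underside. Not to be moved.
- cutters: Bystander: side cutters with black handles lying flat, 48x113x12 mm, near the counter's front edge; origin at the centre of its underside. Not to be moved.
- carton: Bystander: small printed carton, 45x58x52 mm, right of the pen; origin at the centre of its underside. Not to be moved.
- glass: Bystander: rinsing glass, 54 mm across, 75 tall, near the front edge, on the left; origin at the centre of its underside. Not to be moved.
Not all that is in view belongs to the job. Leave any green look-alike of the part that bears straightedge_center alone.

How it is judged (in metres and radians):
On the way, in this order (a step that is already met when the one before it is completed fails the run):
1. the straightedge lies flat and flush against the fixed front wall beside the gate's free end, let go, the bolt still shot (x of straightedge_center in the frame of pen between -0.031 and -0.024 m and y of straightedge_center in the frame of pen between -0.15 and -0.045 m and angle between the y axis of straightedge_center and the y axis of pen, either way round below 0.045 rad and angle between straightedge_center's own z axis and vertical below 0.06 rad and height (world z) of straightedge_center below 0.031 m and contact force between the fingers and straightedge below 0.2 N and value of joint bolt_slide below 0.012 m), for 0.2 s.
2. the bolt has been lifted over the keeper's lip and drawn out of the keeper (value of joint bolt_slide above 0.028 m), for 0.2 s.
At the end, for the whole second after the job is handed in: Fingers still hold the gate (over 1 N), at rest, nothing propping it; its free front corner 44 to 66 mm in front of the wall; bolt drawn 24 mm or more; straightedge let go, flat, flush on the fixed wall (gap under 3.5 mm, 0.045 rad), centre 45 to 150 mm from the wall's end at the gate (x of straightedge_center in the frame of pen between -0.031 and -0.024 m and y of straightedge_center in the frame of pen between -0.15 and -0.045 m and angle between the y axis of straightedge_center and the y axis of pen, either way round below 0.045 rad and angle between straightedge_center's own z axis and vertical below 0.06 rad and height (world z) of straightedge_center below 0.031 m and contact force between each of the fingers, gate and straightedge below 0.2 N and x of gate_edge in the frame of pen between -0.066 and -0.044 m and velocity of joint gate between -0.05 and 0.05 rad/s and value of joint bolt_slide above 0.024 m and contact force between the fingers and gate above 1 N and contact force between gate and jar_a below 0.2 N and contact force between gate and jar_b below 0.2 N and contact force between gate and jar_c below 0.2 N and contact force between gate and tape below 0.2 N and contact force between gate and cutters below 0.2 N and contact force between gate and carton below 0.2 N and contact force between gate and glass below 0.2 N); the arm keeps its last pose, push and grip.
It fails at once if a jar, the glass, the tape, the cutters or the carton is shifted by more than 20 mm (distance of any of jar_a, jar_b, jar_c, tape, cutters, carton, glass from where it was at the start of the episode above 0.02 m).
It also fails if it takes over 64 s, if anything falls off the work surface, if the arm or the gripper's body presses on something with over 40 N, if the wrist force passes 120 N, or if a joint passes its speed limit or range.

ROBOT

A 7-joint arm with a two-finger parallel gripper is mounted at the origin on a cart in front of the work surface, level with it; the furniture and walls round the work are solid. World frame = base frame: x ahead of the robot, y to its left, z up, the work surface at z = 0. Lengths are in m, angles in degrees, forces in N, time in s.
With the tool pointing down it reaches from about 0.425 to 0.875 m from the base axis. Payload 4.7 kg.
Tool frame: the origin (TCP) lies between the finger pads; the fingertips stand 19 mm ahead of it and the grasp point (between the pads) is the TCP; x points along the fingers, z is the direction in which the jaws open and shut, and the axes are right-handed (so a half turn about x gives the same grasp; the last joint's range is limited). The gripper opens to 87 mm and grips with 3 to 60 N. Pads are 19 mm wide; open, the fingers measure 117 mm over their backs; the gripper's body (75 mm by 190 mm) begins 51 mm behind the grasp point.
Start: joints at [-74.994, 18.392, -4.016, 83.108, 1.295, 78.541, -3.26], TCP at [0.159, 0.63, 0.242] pointing down, gripper open.
Joint ranges: [-163.93, 163.93], [-17.29, 119.83], [-79.2, 71.16], [3.27, 140.29], [-89.18, 269.18], [5.43, 117.66], [-154.24, 154.24]. Speed limits (degrees/s): [147.25, 147.25, 180, 180, 180, 180, 180].

INTERFACE

Orientations are given as [roll, pitch, yaw] about the fixed x, y, z axes, in that order (R = Rz(yaw) Ry(pitch) Rx(roll)).
In Python, from cell import monitor, read_camera, camera_model, env, regions_of gives the robot as it stands. The module is installed in compiled form; this text tells all that it offers.
- The arm moves only by the tool step_arm, never from a script. Its argument "deltas" is a list of rows, each a list of 5 numbers: the gripper's target within -1 to 1 (fully open at 1, half-way at 0, shut at -1), then the shift along the tool's x, y, z in m, then the turn about the tool's x in degrees. A call has 1 to 12 rows; each row is the pose to reach, as a shift and turn from the pose commanded when the call began, along the tool's axes at that moment; what a row does not reach only later rows make up. A row lasts 1/8 s, in which the tool goes at most 62.5 mm and 10.7 degrees, less where a joint would pass 70% of its speed; a pose out of reach is approached as far as the arm can. A call with a gripper value outside its range is refused whole. The fingers move at their own pace and stop on an object; "newtons" is the grip in N (left out, the last holds). Time passes only in rows, so rows that repeat a pose let the fingers close. It gives the time, the measured TCP pose, the force and the opening at its end, in the units of the state.
- monitor.get_obs(): the state, without advancing time (a new reading comes with each control period).
- read_camera(name): name is "scene" or "top" or "wrist"; returns (picture, depth): 400x640x3 uint8, red, green, blue; 400x640 float32, m along the optical axis (not along the pixel's ray), 0 where there is no reading.
- camera_model(name): a dict with "fx", "fy", "cx", "cy" (pixels), "k1" (the pictures are not rectified: a ray, as slopes to the right and down, at radius r is drawn at 1 + k1 r^2 times it, then the intrinsics apply), "xyz" and "attitude" of the camera in the world. Camera axes: x right, y down, z forward; pixel columns grow to the right and rows downward; lengths in m; the calibration is good to about 2 mm. A picture is of the moment at which its call begins: read the wrist's pose just before it. camera_model takes no time and is no camera call; for the wrist camera it gives the pose at the moment of the call.
- env.sign_off(): hands the job in, once; it reports no verdict.
Trained networks look in the newest picture that a camera, given by its name, has taken for a name from the list of things; names that differ only in an ending like _2 or _b are one class to them, and where a whole thing is asked for, a point or a joint stands for the part that bears it (a point fixed in the world has none). Each returns a list of dicts, best first, with "p" (0 to 1); they miss things now and then, are a little off and sometimes report something else, mostly with a low value. They report only what shows in the picture. A call takes as long as a camera call. They do not tell look-alikes from the thing itself.
- regions_of(camera, thing): "pixels" (400x640 bool, what is visible of it) and "pixel" ([column, row] in pixels, amid what is visible of it).
The state is a dict: "time_s": time; "qpos": joint angles; "joint_velocities": joint speeds; "effort": joint torques, N m; "tool_pos": TCP position; "tool_rot": TCP orientation; "force": force on the tool from outside, world axes, zero at the start; "wrist_torque": the same for the moment, N m; "grip_width": finger opening in m.
Only numpy, scipy, OpenCV 4.12 (cv2) and the standard library are available. Lean on these libraries where they do the work, as an engineer would, in place of code of your own. Each camera call takes 0.05 s, during which the arm holds its last target. There are 200 camera calls.

## Working session

There is one attempt and no reset: what is moved stays moved. The work goes in short steps, Python scripts to look and compute and a tool call to move; the robot and the scene stay as the last step left them, time stands still between calls to the robot, and variables do not carry over. Pictures are saved under pics/ and viewed, about 8 in all and at most 12, crops included, and the job is handed in when it is done.

Besides the shell and the picture viewer there is one more tool, called after "Emit:" as name([rows], argument=value, ...), one row to a line, values as JSON. step_arm: Moves the arm, as the interface text tells. Its arguments: {"type":"object","properties":{"deltas":{"type":"array"},"newtons":{"type":"number"}},"required":["deltas"]}

```bash
mkdir -p pics
cat > h.py <<'E'
import numpy as np, cv2
from scipy.spatial.transform import Rotation as R
from cell import monitor, read_camera, camera_model, env, regions_of
def rot(a):
    a=np.array(a,float)
    return a if a.shape==(3,3) else R.from_euler('xyz',a,degrees=True).as_matrix()
def cloud(name,depth,m=None):
    m=m or camera_model(name)
    v,u=np.indices(depth.shape)
    K=np.array([[m['fx'],0,m['cx']],[0,m['fy'],m['cy']],[0,0,1.]])
    p=np.stack([u.ravel(),v.ravel()],1).astype(np.float64)[:,None]
    s=cv2.undistortPoints(p,K,np.array([m['k1'],0,0,0.])).reshape(depth.shape+(2,))
    c=np.dstack([s*depth[...,None],depth])
    return c@rot(m['attitude']).T+np.array(m['xyz'])
def save(n,im): cv2.imwrite('pics/'+n,im[...,::-1])
E
python3 - <<'E'
from h import *
o=monitor.get_obs();print({k:np.round(o[k],3) for k in ('time_s','tool_pos','tool_rot','force','grip_width')})
ims=[]
for n in ('scene','top'):
    m=camera_model(n);print(n,m)
    im,d=read_camera(n);P=cloud(n,d,m);np.save(n+'P.npy',P);np.save(n+'I.npy',im);save(n+'0.png',im)
    for t in ('pen','straightedge_center','bolt_handle','keeper_lip','gate','glass','cutters','tape','carton','jar_a'):
        for r in regions_of(n,t)[:3]:
            q=P[r['pixels']&(d>0)]
            if len(q): print(n,t,round(r['p'],2),r['pixel'],len(q),np.round(np.median(q,0),3),np.round(np.percentile(q,2,0),3),np.round(np.percentile(q,98,0),3))
E
```

```text
{'time_s': np.float64(0.0), 'tool_pos': array([0.159, 0.63 , 0.24 ]), 'tool_rot': array([-177.225,   89.886, -101.421]), 'force': array([-0.037, -0.317,  0.242]), 'grip_width': np.float64(0.087)}
scene {'fx': 436.6027589946935, 'fy': 436.6027589946935, 'cx': 312.738493999088, 'cy': 198.22025721523391, 'k1': 0.011624416779114594, 'xyz': array([-0.40666802,  0.7614843 ,  0.97573474]), 'attitude': array([-125.23081061,    0.93334913, -134.52669985])}
scene pen 0.86 [242.6, 223.4] 5109 [0.563 0.13  0.059] [ 0.476 -0.097  0.003] [0.653 0.31  0.092]
scene pen 0.49 [256.6, 235.6] 211 [0.482 0.149 0.069] [0.477 0.068 0.057] [0.492 0.205 0.143]
scene straightedge_center 0.9 [334.9, 205.0] 356 [ 0.484 -0.199  0.007] [ 0.436 -0.246 -0.004] [ 0.548 -0.172  0.051]
scene straightedge_center 0.77 [361.9, 188.7] 269 [ 0.492 -0.356  0.007] [ 0.463 -0.411  0.   ] [ 0.526 -0.307  0.05 ]
scene keeper_lip 0.66 [281.6, 229.9] 184 [0.483 0.058 0.062] [0.469 0.031 0.036] [0.507 0.076 0.08 ]
scene keeper_lip 0.35 [360.3, 188.7] 252 [ 0.492 -0.356  0.007] [ 0.465 -0.413  0.001] [ 0.527 -0.308  0.05 ]
scene ke
[... 1968 characters left out ...]
069 0.086]
top gate 0.7 [231.9, 214.3] 696 [0.5   0.156 0.084] [ 0.479  0.058 -0.002] [0.517 0.263 0.143]
top glass 0.65 [178.7, 257.8] 327 [0.367 0.329 0.046] [0.343 0.303 0.012] [0.391 0.354 0.077]
top cutters 0.64 [222.5, 257.6] 227 [0.361 0.201 0.01 ] [ 0.349  0.148 -0.001] [0.39  0.244 0.017]
top tape 0.75 [397.2, 173.2] 285 [ 0.634 -0.388  0.018] [ 0.604 -0.424 -0.002] [ 0.667 -0.357  0.024]
top carton 0.53 [374.6, 172.8] 310 [ 0.623 -0.294  0.051] [ 0.604 -0.323  0.008] [ 0.65  -0.267  0.057]
top jar_a 0.69 [218.6, 190.4] 149 [0.574 0.2   0.046] [ 0.561  0.188 -0.005] [0.604 0.226 0.073]
top jar_a 0.5 [285.3, 193.8] 151 [ 0.566 -0.006  0.054] [ 0.551 -0.024  0.01 ] [0.588 0.014 0.061]
```

Run:
```python
from h import *
a=np.load('topI.npy');b=np.load('sceneI.npy')
x=cv2.resize(a[130:290,150:510],(800,356),interpolation=cv2.INTER_CUBIC)
save('c1.png',x)
save('c2.png',cv2.resize(b[150:310,190:390],(750,600),interpolation=cv2.INTER_CUBIC))
```

```text
(no output)
```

View pics/c1.png

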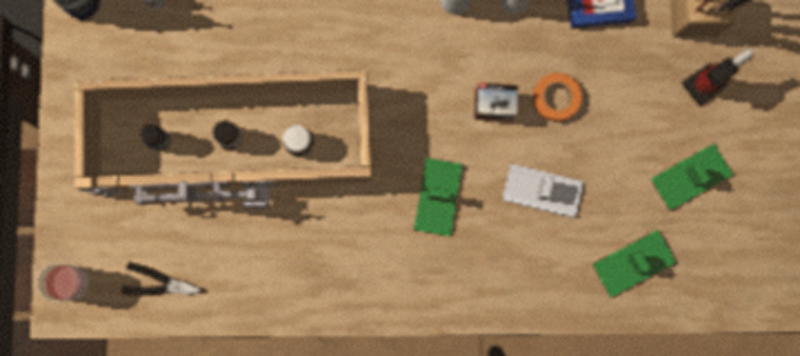

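View pics/c2.png

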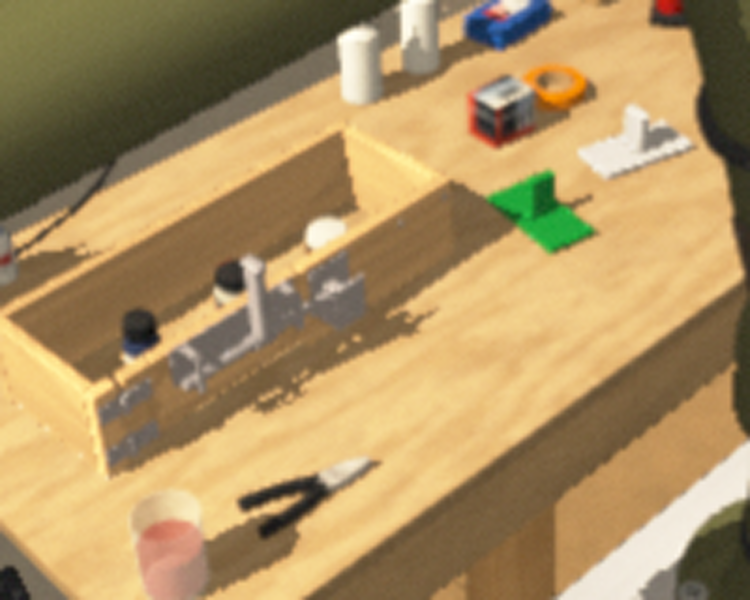

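The crops show the silver-white straightedge at about (545,190) in c1. The three green plates are look-alikes. The pen sits on the left, with the bolt handle upright in front of the gate and the keeper to its right.

Run:
```python
from h import *
P=np.load('topP.npy');S=np.load('sceneP.npy')
o=monitor.get_obs();T=rot(o['tool_rot']);print('tool axes\n',T.round(3),o['tool_pos'])
def box(p): 
    r=cv2.minAreaRect((p[:,:2]*1000).astype(np.float32)); return np.round(r[0],1),np.round(r[1],1),round(r[2],2)
for nm,Q in (('top',P),('scene',S)):
    q=Q.reshape(-1,3)
    w=(abs(q[:,0]-.495)<.07)&(abs(q[:,1]+.36)<.075)
    pl=q[w&(q[:,2]>.004)&(q[:,2]<.014)];lug=q[w&(q[:,2]>.044)]
    print(nm,'se plate',box(pl),len(pl),'lug',box(lug),len(lug))
    t=q[(q[:,0]>.45)&(q[:,0]<.70)&(q[:,1]>-.16)&(q[:,1]<.36)&(q[:,2]>.083)&(q[:,2]<.097)]
    print('pen rim',box(t),len(t))
    h=q[(abs(q[:,0]-.483)<.03)&(abs(q[:,1]-.14)<.08)&(q[:,2]>.108)]
    print('handle',np.median(h,0).round(4),h.min(0).round(4),h.max(0).round(4),len(h))
    # front rim edge: line fit of min x over y bins
    t=t[t[:,0]<.53]; E=[]
    for y in np.arange(-.09,.28,.01):
        b=t[abs(t[:,1]-y)<.005]
        if len(b)>1:E.append((y,b[:,0].min(),b[:,0].max()))
    E=np.array(E); print(np.polyfit(E[:,0],E[:,1],1),np.polyfit(E[:,0],E[:,2],1)); print((E[:,1]*1000).round(0))
```

```text
tool axes
 [[ 0.    -0.969  0.245]
 [ 0.     0.245  0.969]
 [-1.    -0.     0.   ]] [0.15945835 0.63015717 0.24156773]
top se plate (array([ 493.8, -359.7]), array([147.9, 136.4]), 89.72) 582 lug (array([ 498.2, -365.7]), array([12.2, 30.8]), 74.03) 38
pen rim (array([567.5,  98.5]), array([177.7, 414.9]), 2.04) 1511
handle [0.4855 0.1385 0.1422] [0.4767 0.1353 0.1084] [0.4949 0.1456 0.1466] 37
[-0.05629889  0.50525556] [-0.03282298  0.51993123]
[512. 510. 509. 509. 509. 509. 509. 510. 507. 507. 506. 506. 504. 504.
 504. 507. 505. 504. 504. 479. 480. 501. 480. 479. 504. 501. 501. 502.
 499. 498. 477. 477. 498. 499. 499. 499. 498.]
scene se plate (array([ 477.5, -358.9]), array([120.6,  90.8]), 77.27) 181 lug (array([ 498.8, -359.2]), array([12., 32.]), 73.52) 21
pen rim (array([567.2, 102. ]), array([182.5, 417.3]), 2.36) 1018
handle [0.4816 0.1484 0.1298] [0.4759 0.1385 0.1083] [0.4997 0.1535 0.148 ] 60
[-0.06055649  0.50388693] [-0.03576264  0.52036954]
[508. 509. 507. 509. 508. 507. 508. 506. 505. 507. 502. 504. 504. 505.
 503. 504. 506. 500. 505. 493. 477. 501. 479. 477. 498. 499. 496. 497.
 495. 476. 471. 496. 496. 497. 498. 495.]
```

Emit:
step_arm([
  [1, -0.04, -0.431, -0.396, 0],
  [1, -0.04, -0.431, -0.396, 0],
  [1, -0.04, -0.431, -0.396, 0],
  [1, -0.04, -0.431, -0.396, 0],
  [1, -0.04, -0.431, -0.396, 0],
  [1, -0.04, -0.431, -0.396, 0],
  [1, -0.04, -0.431, -0.396, 0],
  [1, -0.04, -0.431, -0.396, 0],
  [1, -0.04, -0.431, -0.396, 0],
  [1, -0.04, -0.431, -0.396, 0],
  [1, -0.04, -0.431, -0.396, 0],
  [1, -0.04, -0.431, -0.396, 0],
], newtons=20)

```text
time_s: 2.6
tool_pos: [0.4794, 0.1421, 0.2814]
tool_rot: [51.9, 89.9, 127.8]
force: [-0.2, 0.1, -0.4]
grip_width: 0.0868
```

Run:
```python
from h import *
o=monitor.get_obs();T=rot(o['tool_rot']);print(T.round(3),o['tool_pos'])
m=camera_model('wrist');print(m)
im,d=read_camera('wrist');P=cloud('wrist',d,m);np.save('w1P.npy',P);save('w1.png',im)
q=P[d>0]
h=q[(abs(q[:,0]-.483)<.03)&(abs(q[:,1]-.14)<.05)&(q[:,2]>.12)&(q[:,2]<.16)]
if len(h):print('handle',np.median(h,0).round(4),np.percentile(h,3,0).round(4),np.percentile(h,97,0).round(4),len(h))
t=q[(q[:,0]>.45)&(q[:,0]<.56)&(q[:,1]>-.16)&(q[:,1]<.36)&(q[:,2]>.083)&(q[:,2]<.097)]
for y in np.arange(-.1,.3,.02):
    b=t[abs(t[:,1]-y)<.008]
    if len(b)>5:print(round(y,2),(np.percentile(b[:,0],[1,99])*1000).round(1),b[:,2].mean().round(4),len(b))
```

```text
[[-0.001 -0.97   0.243]
 [ 0.001  0.243  0.97 ]
 [-1.     0.001  0.001]] [0.47940691 0.14206725 0.28142315]
{'fx': 355.7021236109225, 'fy': 355.7021236109225, 'cx': 320.23404354342256, 'cy': 199.28637568251935, 'k1': -0.05137741058590352, 'xyz': array([0.40917244, 0.16041648, 0.42342698]), 'attitude': array([ 1.64676678e+02, -9.81956109e-02,  7.59521726e+01])}
handle [0.4841 0.1451 0.1424] [0.4748 0.1391 0.1238] [0.495  0.1505 0.144 ] 398
-0.06 [507.5 521.1] 0.088 25
-0.04 [507.  521.1] 0.0882 210
-0.02 [506.  520.1] 0.0881 206
0.0 [505.9 519.3] 0.0881 201
0.02 [505.4 513.3] 0.0879 75
0.04 [503.3 518.4] 0.0881 161
0.06 [503.8 517.7] 0.0883 227
0.08 [503.5 517. ] 0.0881 187
0.1 [477.9 516.4] 0.0887 321
0.12 [500.1 515.7] 0.0886 265
0.14 [477.2 515.3] 0.0891 114
0.16 [498.7 514.7] 0.0888 272
0.18 [498.  513.7] 0.0888 275
0.2 [497.2 513. ] 0.0887 280
0.22 [474.  512.1] 0.0887 419
0.24 [497.8 511.5] 0.0884 240
0.26 [497. 511.] 0.0885 250
0.28 [496.  509.8] 0.0879 168
```

View pics/w1.png

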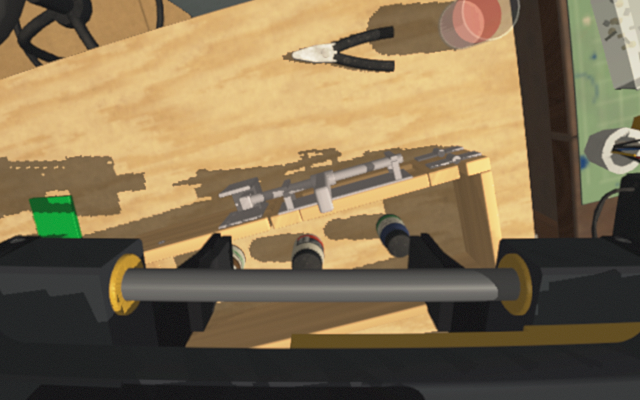

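The wrist view shows the handle at (322,193), the keeper at about (240,205), the cutters at (335,50) and the glass at (470,20). From it, pen origin ≈ (0.503, 0.085) with yaw ≈ 2.0°.

Emit:
step_arm([
  [1, 0, -0.141, -0.484, 2],
  [1, 0, -0.141, -0.484, 2],
  [1, 0, -0.141, -0.484, 2],
  [1, 0, -0.141, -0.484, 2],
  [1, 0, -0.141, -0.484, 2],
  [1, 0, -0.141, -0.484, 2],
  [1, 0, -0.141, -0.484, 2],
  [1, 0, -0.141, -0.484, 2],
  [1, 0, -0.141, -0.484, 2],
  [1, 0, -0.141, -0.484, 2],
  [1, 0, -0.141, -0.484, 2],
])

```text
time_s: 4.03
tool_pos: [0.4996, -0.3604, 0.2815]
tool_rot: [-6.4, 89.9, 67.6]
force: [0.7, 1.4, 0.1]
grip_width: 0.0866
```

```bash
cat > se.py <<'E'
from h import *
def se(c,zmin=.042,zmax=.062,x=0,y=0,w=.08):
    o=monitor.get_obs();T=rot(o['tool_rot']);m=camera_model('wrist')
    im,d=read_camera('wrist');P=cloud('wrist',d,m);save(c+'.png',im)
    print('tcp',o['tool_pos'].round(4),'axes',T.round(4).tolist())
    q=P[d>0];k=(abs(q[:,0]-x)<w)&(abs(q[:,1]-y)<w)
    for nm,a,b in(('lug',zmin,zmax),('plate',.003,.013)):
        l=q[k&(q[:,2]>a)&(q[:,2]<b)]
        if len(l)>5:
            r=cv2.minAreaRect((l[:,:2]*1000).astype(np.float32));print(nm,np.round(r[0],1),np.round(r[1],1),round(r[2],2),len(l),np.median(l,0).round(4))
    return P,d,im
E
python3 - <<'E'
from se import *
P,d,im=se('w2',x=.498,y=-.362)
for r in regions_of('wrist','straightedge_center'):
    mk=r['pixels']&(d>0);p=P[mk];p=p[p[:,2]<.012]
    rr=cv2.minAreaRect((p[:,:2]*1000).astype(np.float32));print(r['p'],r['pixel'],im[mk].mean(0).round(),rr)
E
```

```text
tcp [ 0.4996 -0.3604  0.2815] axes [[0.0008, -0.9615, 0.2748], [0.002, 0.2748, 0.9615], [-1.0, -0.0002, 0.0021]]
lug [ 496.5 -363. ] [11.7 30.4] 74.09 319 [ 0.4952 -0.3624  0.0517]
plate [ 496.6 -363. ] [109.6  55.3] 75.61 3933 [ 0.4949 -0.3594  0.0068]
0.94 [155.4, 217.9] [ 25. 144.  54.] ((512.5118408203125, -581.6997680664062), (56.78342819213867, 100.34736633300781), 28.10478401184082)
0.88 [179.2, 101.3] [ 28. 148.  57.] ((387.1448974609375, -495.8098449707031), (59.75630569458008, 113.48680114746094), 25.688657760620117)
0.85 [318.0, 164.2] [202. 196. 185.] ((496.5496520996094, -362.9547119140625), (109.53702545166016, 55.30514907836914), 75.58943939208984)
0.8 [440.8, 115.8] [ 33. 150.  58.] ((488.559814453125, -205.22921752929688), (60.97713088989258, 113.22384643554688), 79.36323547363281)
0.37 [327.5, 255.5] [197. 118.  18.] ((614.822021484375, -381.6198425292969), (68.92234802246094, 26.903202056884766), 74.69855499267578)
```

Emit:
step_arm([
  [1, 0.06, 0.0023, -0.0034, -1.5],
  [1, 0.12, 0.0023, -0.0034, -1.5],
  [1, 0.17, 0.0023, -0.0034, -1.5],
  [1, 0.21, 0.0023, -0.0034, -1.5],
  [1, 0.235, 0.0023, -0.0034, -1.5],
  [1, 0.235, 0.0023, -0.0034, -1.5],
  [0, 0.235, 0.0023, -0.0034, -1.5],
  [-0.6, 0.235, 0.0023, -0.0034, -1.5],
  [-1, 0.235, 0.0023, -0.0034, -1.5],
  [-1, 0.235, 0.0023, -0.0034, -1.5],
  [-1, 0.235, 0.0023, -0.0034, -1.5],
  [-1, 0.235, 0.0023, -0.0034, -1.5],
], newtons=30)

```text
time_s: 5.62
tool_pos: [0.495, -0.3659, 0.0465]
tool_rot: [12.9, 90.0, 88.2]
force: [-0.0, -0.3, 0.1]
grip_width: 0.0348
```

Emit:
step_arm([
  [-1, 0, -0.001, 0.003, 0],
  [-1, 0, -0.001, 0.003, 0],
  [-1, 0, -0.001, 0.003, 0],
  [-1, 0, -0.001, 0.003, 0],
  [-1, 0, -0.001, 0.003, 0],
  [-1, 0, -0.001, 0.003, 0],
])

```text
time_s: 6.38
tool_pos: [0.4968, -0.3632, 0.0465]
tool_rot: [-38.3, 90.0, 37.1]
force: [1.5, -0.8, -1.7]
grip_width: 0.0118
```

Run:
```python
from h import *
o=monitor.get_obs();print(o['tool_pos'],rot(o['tool_rot']).round(4),o['force'])
```

```text
[ 0.49678763 -0.36318071  0.04648971] [[ 1.000e-04 -9.673e-01  2.537e-01]
 [ 1.000e-04  2.537e-01  9.673e-01]
 [-1.000e+00 -1.000e-04  1.000e-04]] [ 1.52651541 -0.82916624 -1.66002199]
```

Emit:
step_arm([
  [-1, -0.06, 0, 0, 0],
  [-1, -0.12, 0, 0, 0],
  [-1, -0.12, 0.02, 0.05, 0],
  [-1, -0.12, 0.05, 0.11, -4],
  [-1, -0.12, 0.08, 0.17, -10],
  [-1, -0.12, 0.11, 0.23, -16.7],
  [-1, -0.12, 0.125, 0.28, -16.7],
  [-1, -0.12, 0.133, 0.311, -16.7],
  [-1, -0.12, 0.133, 0.311, -16.7],
  [-1, -0.12, 0.133, 0.311, -16.7],
])

```text
time_s: 7.62
tool_pos: [0.4466, -0.0296, 0.1663]
tool_rot: [123.7, 89.9, -144.3]
force: [-0.9, -0.8, -2.6]
grip_width: 0.0118
```

Run:
```python
from se import *
P,d,im=se('w3',x=.447,y=-.03,w=.0)
q=P[d>0]
k=(abs(q[:,0]-.447)<.08)&(abs(q[:,1]+.03)<.09)
l=q[k&(q[:,2]>.117)&(q[:,2]<.137)]
r=cv2.minAreaRect((l[:,:2]*1000).astype(np.float32));print(r,len(l),l.mean(0))
t=q[(q[:,0]>.47)&(q[:,0]<.56)&(q[:,2]>.083)&(q[:,2]<.097)]
for y in np.arange(-.1,.2,.02):
    b=t[abs(t[:,1]-y)<.008]
    if len(b)>5:print(round(y,2),(np.percentile(b[:,0],[1,99])*1000).round(1),b[:,2].mean().round(4),len(b))
```

```text
tcp [ 0.4466 -0.0296  0.1663] axes [[-0.0007, -0.9994, -0.0341], [-0.0005, -0.0341, 0.9994], [-1.0, 0.0008, -0.0005]]
((437.4844055175781, -29.21283721923828), (37.97104263305664, 110.24728393554688), 1.9548012018203735) 10087 [ 0.43113697 -0.02932011  0.12653153]
-0.04 [509.6 519.9] 0.0888 69
-0.02 [509.3 519.8] 0.0888 172
0.1 [477.1 516.5] 0.0886 251
0.12 [503.3 515.4] 0.0889 301
0.14 [476.8 515. ] 0.0885 345
0.16 [503.  514.4] 0.0889 146
```

View pics/w3.png

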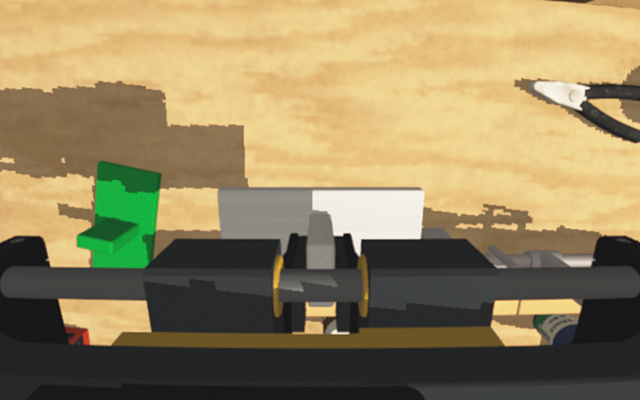

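The wrist picture shows the plate squarely held, spanning (218–424, 188–240). The keeper is just behind it on the right, and the path down is clear.

Emit:
step_arm([
  [-1, 0.05, 0, 0, 0],
  [-1, 0.09, 0, 0, 0],
  [-1, 0.11, 0, 0, 0],
  [-1, 0.1185, 0, 0, 0],
  [-1, 0.1185, 0, 0, 0],
  [-1, 0.1185, -0.012, 0, 0],
  [-1, 0.1185, -0.022, 0, 0],
  [-1, 0.1185, -0.027, 0, 0],
  [-1, 0.1185, -0.028, 0, 0],
  [-1, 0.1185, -0.028, 0, 0],
])

```text
time_s: 8.93
tool_pos: [0.4747, -0.0277, 0.048]
tool_rot: [86.9, 90.0, 178.9]
force: [0.1, 0.7, -3.1]
grip_width: 0.0117
```

Emit:
step_arm([
  [-1, 0.001, -0.002, 0, 0],
  [-1, 0.001, -0.003, 0, 0],
  [-1, 0.001, -0.004, 0, 0],
  [-1, 0.001, -0.005, 0, 0],
  [-1, 0.001, -0.006, 0, 0],
  [-1, 0.001, -0.006, 0, 0],
])

```text
time_s: 9.68
tool_pos: [0.4798, -0.0275, 0.0467]
tool_rot: [83.8, 89.9, 175.8]
force: [-3.6, -0.1, -0.8]
grip_width: 0.012
```

Emit:
step_arm([
  [-1, 0, -0.001, 0, 0],
  [-1, 0, -0.001, 0, 0],
  [-0.3, 0, 0, 0, 0],
  [-0.3, 0, 0, 0, 0],
  [-0.3, 0, 0, 0, 0],
  [-0.3, 0, 0, 0, 0],
  [-0.3, 0, 0, 0, 0],
])

```text
time_s: 10.55
tool_pos: [0.4812, -0.0274, 0.0471]
tool_rot: [-84.5, 90.0, 7.5]
force: [0.2, 0.1, 0.2]
grip_width: 0.0301
```

Run:
```python
from h import *
o=monitor.get_obs();print(o['tool_pos'],rot(o['tool_rot']).round(4),o['force'],o['grip_width'])
```

```text
[ 0.48117329 -0.02744374  0.04714714] [[ 4.000e-04 -9.994e-01 -3.500e-02]
 [ 1.000e-04 -3.500e-02  9.994e-01]
 [-1.000e+00 -4.000e-04  0.000e+00]] [0.20653168 0.11795376 0.18615996] 0.03014616705437315
```

Emit:
step_arm([
  [-0.3, -0.05, 0, 0, 0],
  [-0.3, -0.11, 0, 0, 0],
  [-0.3, -0.17, 0, 0, 0],
  [0.3, -0.235, 0, 0, 0],
  [0.3, -0.235, 0, 0, 0],
  [0.3, -0.235, 0, 0, 0],
])

```text
time_s: 11.3
tool_pos: [0.4808, -0.0274, 0.2816]
tool_rot: [9.2, 90.0, 101.2]
force: [-0.2, -0.1, -1.2]
grip_width: 0.0516
```

Run:
```python
from se import *
P,d,im=se('w4',x=.47,y=-.025)
q=P[d>0]
l=q[(q[:,0]<.52)&(q[:,0]>.44)&(abs(q[:,1]+.025)<.065)&(q[:,2]>.004)&(q[:,2]<.013)]
r=cv2.minAreaRect((l[:,:2]*1000).astype(np.float32));print(r,len(l))
t=q[(q[:,0]>.47)&(q[:,0]<.56)&(q[:,2]>.083)&(q[:,2]<.097)]
E=[]
for y in np.arange(-.1,.26,.02):
    b=t[abs(t[:,1]-y)<.008]
    if len(b)>5:E.append((y,*np.percentile(b[:,0],[1,99])))
E=np.array(E);print(E.round(4).tolist(),np.polyfit(E[:,0],E[:,2],1))
w=t[(abs(t[:,1]-.085)<.02)&(t[:,0]>.506)&(t[:,0]<.514)]
print('rim y hist',np.histogram(w[:,1]*1000,bins=np.arange(66,106,2)))
h=q[(abs(q[:,0]-.483)<.03)&(abs(q[:,1]-.14)<.05)&(q[:,2]>.12)&(q[:,2]<.16)]
print('handle',(h.min(0)+h.max(0))/2,h.min(0),h.max(0),len(h))
```

```text
tcp [ 0.4808 -0.0274  0.2816] axes [[-0.0001, -0.9994, -0.0351], [0.0004, -0.0351, 0.9994], [-1.0, 0.0001, 0.0004]]
lug [495.2 -24.8] [ 61.8 166. ] 17.54 1139 [ 0.5057 -0.0255  0.0516]
plate [487.3 -21.7] [136.1 105.8] 67.45 4090 [ 0.4792 -0.0257  0.0069]
((479.9102783203125, -25.834259033203125), (55.29375076293945, 129.2558135986328), 2.045010805130005) 4022
[[-0.1, 0.5094, 0.5515], [-0.08, 0.5086, 0.5219], [-0.06, 0.5078, 0.5211], [-0.04, 0.5072, 0.5203], [-0.02, 0.5066, 0.5197], [0.0, 0.506, 0.5191], [0.02, 0.5051, 0.5183], [0.04, 0.5045, 0.5176], [0.06, 0.5029, 0.5169], [0.08, 0.5034, 0.5165], [0.1, 0.4776, 0.5166], [0.12, 0.4999, 0.5158], [0.14, 0.4771, 0.5153], [0.16, 0.5, 0.5148], [0.18, 0.4979, 0.513], [0.2, 0.4971, 0.5124], [0.22, 0.4735, 0.5116], [0.24, 0.4981, 0.5111]] [-0.05791597  0.52258478]
rim y hist (array([15, 14, 17, 14, 16, 17, 14, 11,  0, 22, 16, 16, 16, 12, 16, 14, 15,
       13, 13]), array([ 66,  68,  70,  72,  74,  76,  78,  80,  82,  84,  86,  88,  90,
        92,  94,  96,  98, 100, 102, 104]))
handle [0.48483273 0.14393544 0.13239573] [0.47433011 0.13762252 0.12003871] [0.49533534 0.15024835 0.14475275] 584
```

View pics/w4.png

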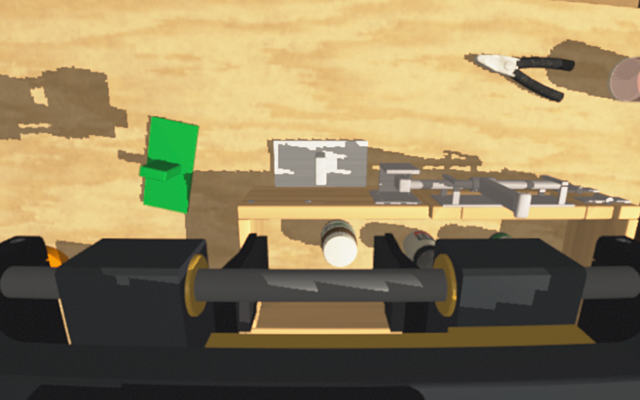

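The straightedge lies flush against the wall at (320,165) in the wrist picture, lug upright. It is let go, its angle is 2.04° against the pen's 2.0°, and the handle is at (522,198).

Emit:
step_arm([
  [0.3, 0, -0.004, 0.06, 0],
  [0.3, 0, -0.008, 0.12, 0],
  [0.3, 0, -0.0101, 0.1714, 0],
  [0.3, 0, -0.0101, 0.1714, 0],
  [0.3, 0.06, -0.0101, 0.1714, 0],
  [0.3, 0.11, -0.0101, 0.1714, 0],
  [0.3, 0.145, -0.0101, 0.1714, 0],
  [0.3, 0.161, -0.0101, 0.1714, 0],
  [0.3, 0.161, -0.0101, 0.1714, 0],
  [-1, 0.161, -0.0101, 0.1714, 0],
  [-1, 0.161, -0.0101, 0.1714, 0],
  [-1, 0.161, -0.0101, 0.1714, 0],
], newtons=20)

```text
time_s: 12.85
tool_pos: [0.4857, 0.1445, 0.122]
tool_rot: [-58.3, 89.9, 33.7]
force: [-0.1, 0.2, -0.3]
grip_width: 0.0344
```

Emit:
step_arm([
  [-1, 0, 0, 0, 0],
  [-1, 0, 0, 0, 0],
  [-1, 0, 0, 0, 0],
  [-1, 0, 0, 0, 0],
])

```text
time_s: 13.35
tool_pos: [0.4851, 0.1442, 0.1212]
tool_rot: [-81.5, 90.0, 10.5]
force: [0.4, -0.4, 1.3]
grip_width: 0.0116
```

Run:
```python
from h import *
o=monitor.get_obs();print(o['tool_pos'],rot(o['tool_rot']).round(4),o['force'],o['grip_width'])
```

```text
[0.48512987 0.14415433 0.12115409] [[ 1.000e-04 -9.994e-01 -3.490e-02]
 [ 0.000e+00 -3.490e-02  9.994e-01]
 [-1.000e+00 -1.000e-04  0.000e+00]] [ 0.36354691 -0.4333827   1.27538891] 0.011605398970617744
```

Emit:
step_arm([
  [-1, -0.006, 0, 0, 0],
  [-1, -0.011, 0, 0, 0],
  [-1, -0.0145, 0, 0, 0],
  [-1, -0.0145, 0, 0, 0],
  [-1, -0.0145, 0, 0.008, 0],
  [-1, -0.0145, 0, 0.016, 0],
  [-1, -0.0145, 0, 0.024, 0],
  [-1, -0.0145, 0, 0.031, 0],
  [-1, -0.0145, 0, 0.035, 0],
  [-1, -0.0145, 0, 0.035, 0],
  [-1, -0.0145, 0, 0.035, 0],
])

```text
time_s: 14.72
tool_pos: [0.4838, 0.1782, 0.1354]
tool_rot: [157.0, 89.9, -111.1]
force: [-0.5, -4.2, -0.7]
grip_width: 0.0119
```

Emit:
step_arm([
  [-1, 0.006, 0, -0.001, 0],
  [-1, 0.0145, 0, -0.001, 0],
  [-1, 0.0145, 0, -0.001, 0],
  [-0.2, 0.0145, 0, -0.001, 0],
  [-0.2, 0.0145, 0, -0.001, 0],
  [-0.2, 0.0145, 0, -0.001, 0],
  [-0.2, -0.045, 0, -0.001, 0],
  [-0.2, -0.1, 0.02, -0.04, 0],
  [-0.2, -0.145, 0.03, -0.08, 0],
  [-0.2, -0.145, 0.03, -0.08, 0],
  [-0.2, -0.145, 0.03, -0.08, 0],
])

```text
time_s: 16.1
tool_pos: [0.4566, 0.0987, 0.2806]
tool_rot: [-22.2, 89.9, 69.8]
force: [0.3, 0.4, -0.2]
grip_width: 0.0348
```

Run:
```python
from se import *
P,d,im=se('w5',w=0)
print(monitor.get_obs()['qpos'],monitor.get_obs()['force'])
q=P[d>0]-[.503,.083,0];a=np.deg2rad(2);q=q@np.array([[np.cos(a),-np.sin(a),0],[np.sin(a),np.cos(a),0],[0,0,1]])*1000
for y in range(-60,200,6):
    s=q[abs(q[:,1]-y)<3]
    f=s[(s[:,0]>-45)&(s[:,0]<-4)&(s[:,2]>15)]; g=s[(s[:,2]>84)&(s[:,2]<97)&(abs(s[:,0]-5)<25)]
    print(y,'front x',np.round([f[:,0].min(),f[:,0].max()]) if len(f) else None,'zmax',np.round(f[:,2].max()) if len(f) else None,'rim x',np.percentile(g[:,0],[2,98]).round(1) if len(g)>4 else None)
```

```text
tcp [0.4566 0.0987 0.2806] axes [[0.0006, -0.9994, -0.035], [0.0017, -0.035, 0.9994], [-1.0, -0.0007, 0.0017]]
[-49.55204399  -7.14346947  31.48239036 105.50657829   3.74019281
  80.67076379  73.19155626] [ 0.03021089 -0.01851382 -0.52458102]
-60 front x None zmax None rim x [ 0.4 12.9]
-54 front x None zmax None rim x [ 0.3 13.1]
-48 front x None zmax None rim x [ 0.4 13. ]
-42 front x [-34.  -4.] zmax 78.0 rim x [ 0.1 13.1]
-36 front x [-34.  -4.] zmax 79.0 rim x [ 0.2 12.6]
-30 front x [-34.  -4.] zmax 78.0 rim x [0.3 7.8]
-24 front x [-34.  -4.] zmax 78.0 rim x [ 0.5 10.8]
-18 front x [-34.  -4.] zmax 78.0 rim x [ 0.4 12.3]
-12 front x [-34.  -4.] zmax 78.0 rim x [ 0.5 13.2]
-6 front x [-45.  -5.] zmax 322.0 rim x [ 0.3 12.9]
0 front x [-45. -36.] zmax 311.0 rim x [ 0.6 13.4]
6 front x [-22. -10.] zmax 70.0 rim x [ 0.5 13.4]
12 front x [-23.  -9.] zmax 71.0 rim x [-1.5 12.9]
18 front x [-22.  -9.] zmax 70.0 rim x [-1.6 13.1]
24 front x [-25.  -4.] zmax 91.0 rim x [-19.2  12.8]
30 front x [-25.  -4.] zmax 90.0 rim x [-17.3  12.8]
36 front x [-45. -12.] zmax 311.0 rim x [-1.7 13. ]
[... 675 characters left out ...]
. -12.] zmax 68.0 rim x [-1.5 13.3]
126 front x [-21. -12.] zmax 67.0 rim x [-1.5 13. ]
132 front x [-25.  -4.] zmax 91.0 rim x [-19.3  12.9]
138 front x [-25.  -4.] zmax 90.0 rim x [-18.  13.]
144 front x [-20. -12.] zmax 67.0 rim x [-1.5 13.3]
150 front x [-21. -12.] zmax 67.0 rim x [ 0.7 13.3]
156 front x [-20. -12.] zmax 66.0 rim x [ 0.6 12.2]
162 front x [-21. -12.] zmax 67.0 rim x [ 0.5 12.3]
168 front x [-20. -12.] zmax 69.0 rim x [ 0.4 12.4]
174 front x [-21. -12.] zmax 67.0 rim x [ 0.9 12.2]
180 front x [-20. -12.] zmax 67.0 rim x [ 0.5 12.4]
186 front x None zmax None rim x [ 0.1 12.6]
192 front x [-5. -4.] zmax 78.0 rim x [-0. 12.]
198 front x [-5. -4.] zmax 79.0 rim x [ 0.1 13. ]
```

View pics/w5.png

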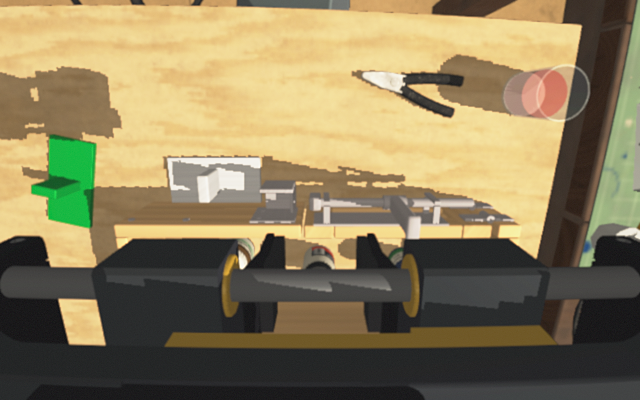

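The wrist view shows the bolt drawn, with the handle now at (410,215), pen y≈96, and its nose out of the keeper. The straightedge is undisturbed at (213,180). I'll pinch the gate panel itself between the loops, at pen y≈47.

Emit:
step_arm([
  [-0.1, 0, -0.0516, 0.0297, 10],
  [-0.1, 0, -0.0516, 0.0297, 10],
])

```text
time_s: 16.4
tool_pos: [0.5076, 0.1338, 0.2759]
tool_rot: [144.0, 89.6, -133.8]
force: [-0.2, 0.6, -0.9]
grip_width: 0.0384
```

Run:
```python
from h import *
o=monitor.get_obs();print(o['tool_pos'],rot(o['tool_rot']).round(4),o['qpos'])
```

```text
[0.50760522 0.1337817  0.27586496] [[-0.0054 -0.9908  0.135 ]
 [-0.0057  0.135   0.9908]
 [-1.      0.0046 -0.0063]] [-49.35163626   2.00168243  32.59753704  98.60709258  -0.87042928
  80.09882052  65.62881186]
```

Emit:
step_arm([
  [-0.1, 0, 0, 0, 10],
  [-0.1, 0, 0, 0, 20],
  [-0.1, 0, 0, 0, 30],
  [-0.1, 0, 0, 0, 40],
  [-0.1, 0, 0, 0, 50],
  [-0.1, 0, 0, 0, 60],
  [-0.1, 0, 0, 0, 70],
  [-0.1, 0, 0, 0, 80],
  [-0.1, 0, 0, 0, 80],
  [-0.1, 0, 0, 0, 80],
])

```text
time_s: 17.65
tool_pos: [0.5067, 0.13, 0.2798]
tool_rot: [-153.1, 89.9, -150.9]
force: [0.5, -0.1, 0.1]
grip_width: 0.0391
```

Run:
```python
from h import *
o=monitor.get_obs();print(o['tool_pos'],rot(o['tool_rot']).round(4),o['qpos'])
```

```text
[0.50666481 0.13000652 0.27976357] [[-1.300e-03 -3.900e-02  9.992e-01]
 [-7.000e-04  9.992e-01  3.900e-02]
 [-1.000e+00 -7.000e-04 -1.300e-03]] [-50.26445964   1.33242809  33.78596708  98.75264874  -0.73313931
  80.22299417 -14.12661927]
```

Emit:
step_arm([
  [-0.1, 0.06, 0, 0, 0],
  [-0.1, 0.11, 0, 0, 0],
  [-0.1, 0.15, 0, 0, 0],
  [-0.1, 0.175, 0, 0, 0],
  [-0.1, 0.187, 0, 0, 0],
  [-0.1, 0.187, 0, 0, 0],
  [-0.1, 0.187, 0, 0, 0],
])

```text
time_s: 18.52
tool_pos: [0.5081, 0.1299, 0.0947]
tool_rot: [23.6, 89.9, 25.7]
force: [0.1, 0.2, 0.4]
grip_width: 0.039
```

Emit:
step_arm([
  [-1, 0, 0, 0, 0],
  [-1, 0, 0, 0, 0],
  [-1, 0, 0, 0, 0],
  [-1, 0, 0, 0, 0],
  [-1, 0, 0, 0, 0],
  [-1, 0, 0, 0, 0],
], newtons=15)

```text
time_s: 19.27
tool_pos: [0.5077, 0.1297, 0.0939]
tool_rot: [18.2, 89.9, 20.2]
force: [1.4, 1.2, 0.8]
grip_width: 0.014
```

Run:
```python
from h import *
o=monitor.get_obs();print(o['tool_pos'],rot(o['tool_rot']).round(4),o['force'],o['grip_width'])
p=o['tool_pos'][:2];a=np.deg2rad(2)
Rm=np.array([[np.cos(a),-np.sin(a)],[np.sin(a),np.cos(a)]])
H=np.array([.503,.083])+Rm@[.007,.196]
T=rot(o['tool_rot'])
for th in (.1,.15,.2,.25,.29):
    c,s=np.cos(-th),np.sin(-th);n=H+np.array([[c,-s],[s,c]])@(p-H)
    e=np.append(n-p,0);print(th,np.rad2deg(th).round(2),n.round(4),(T.T@e).round(4))
```

```text
[0.50771842 0.12974461 0.09389538] [[ 1.100e-03 -3.480e-02  9.994e-01]
 [ 4.000e-04  9.994e-01  3.480e-02]
 [-1.000e+00  4.000e-04  1.200e-03]] [1.44192497 1.15105871 0.8276032 ] 0.014023724295968858
0.1 5.73 [0.4928 0.13  ] [-0.      0.0008 -0.0149]
0.15 8.59 [0.4853 0.1307] [-0.      0.0018 -0.0223]
0.2 11.46 [0.478  0.1318] [-0.      0.0031 -0.0297]
0.25 14.32 [0.4706 0.1333] [-0.      0.0048 -0.037 ]
0.29 16.62 [0.4648 0.1347] [-0.      0.0064 -0.0427]
```

Emit:
step_arm([
  [-1, 0, 0.0003, -0.0075, 2.9],
  [-1, 0, 0.0008, -0.0149, 5.7],
  [-1, 0, 0.0018, -0.0223, 8.6],
  [-1, 0, 0.0031, -0.0297, 11.5],
  [-1, 0, 0.0048, -0.037, 14.3],
  [-1, 0, 0.0064, -0.0427, 16.6],
  [-1, 0, 0.0064, -0.0427, 16.6],
  [-1, 0, 0.0064, -0.0427, 16.6],
  [-1, 0, 0.0064, -0.0427, 16.6],
])

```text
time_s: 20.4
tool_pos: [0.465, 0.1348, 0.0938]
tool_rot: [38.9, 89.9, 24.3]
force: [3.5, 1.8, -1.4]
grip_width: 0.014
```

Run:
```python
from se import *
print(monitor.get_obs()['force'],monitor.get_obs()['grip_width'])
P,d,im=se('w6',w=0)
a=np.deg2rad(2);M=np.array([[np.cos(a),-np.sin(a),0],[np.sin(a),np.cos(a),0],[0,0,1]])
for n in ('wrist','top'):
    if n=='top': 
        im,d=read_camera('top');P=cloud('top',d);save('t6.png',cv2.resize(im[150:270,160:360],(800,480)))
    q=((P[d>0]-[.503,.083,0])@M)*1000
    g=q[(q[:,2]>84)&(q[:,2]<97)&(q[:,0]>-75)&(q[:,0]<-15)&(q[:,1]>-15)&(q[:,1]<25)]
    print(n,len(g),g.min(0).round(1) if len(g) else '', g[g[:,1]<g[:,1].min()+5].round(1)[:12].tolist() if len(g) else '')
    l=q[(q[:,0]<-3)&(q[:,0]>-70)&(q[:,1]>-180)&(q[:,1]<-54)&(q[:,2]>4)&(q[:,2]<13)]
    if len(l)>20: print('plate',cv2.minAreaRect(l[:,:2].astype(np.float32)),len(l))
```

```text
[ 3.49605408  1.80224023 -1.40151755] 0.013983132080235803
tcp [0.465  0.1348 0.0938] axes [[0.0012, 0.2518, 0.9678], [0.0006, 0.9678, -0.2518], [-1.0, 0.0009, 0.0011]]
wrist 261 [-54.6  17.7  85.6] [[-38.5, 22.7, 87.3], [-38.8, 21.7, 86.6], [-41.1, 22.7, 87.8], [-40.1, 22.7, 88.2], [-39.7, 22.3, 87.8], [-39.0, 21.0, 86.4], [-40.7, 22.3, 88.3], [-40.2, 22.5, 88.6], [-39.8, 22.1, 88.3], [-39.4, 21.6, 87.8], [-39.0, 21.1, 87.3], [-43.1, 22.5, 88.3]]
top 29 [-54.6   8.1  84.6] [[-42.1, 11.6, 88.1], [-42.5, 8.1, 90.8], [-45.2, 11.7, 88.1], [-45.3, 8.6, 88.3], [-48.3, 11.7, 88.4], [-48.1, 9.2, 84.6], [-51.2, 12.1, 86.5], [-51.6, 8.6, 88.9], [-54.6, 11.8, 88.9], [-54.5, 8.9, 87.1]]
plate ((-36.31745147705078, -115.59559631347656), (121.73155975341797, 66.18489837646484), 88.40632629394531) 427
```

View pics/t6.png

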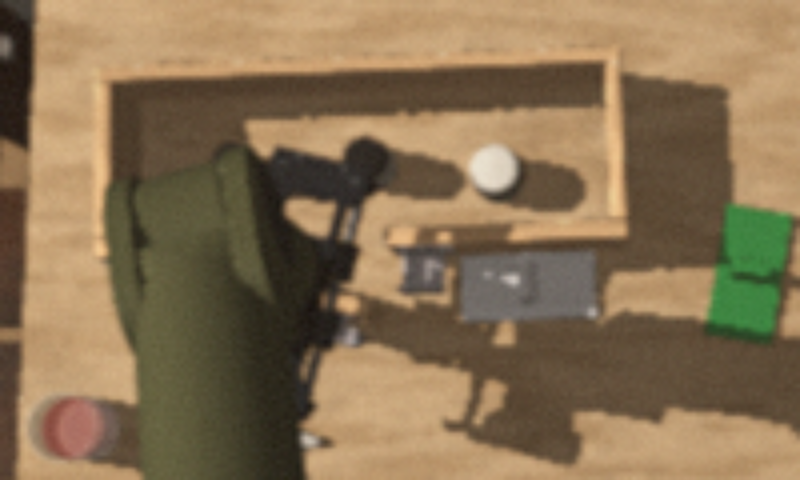

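The top view shows the gate's free corner at about (345,305), around 55 mm in front of the wall. The straightedge is still flush at (530,285), clear of gate and gripper. One last check on the bolt, then I hand in.

Run:
```python
from h import *
a=np.deg2rad(2);M=np.array([[np.cos(a),-np.sin(a)],[np.sin(a),np.cos(a)]]);H=np.array([.503,.083])+M@[.007,.196]
b=a-.29;G=np.array([[np.cos(b),-np.sin(b)],[np.sin(b),np.cos(b)]])
for n in('wrist','scene'):
    im,d=read_camera(n);q=cloud(n,d)[d>0]
    g=np.c_[(q[:,:2]-H)@G*1000+[7,196],q[:,2]*1000]
    h=g[(abs(g[:,0]+16)<15)&(g[:,1]>50)&(g[:,1]<120)&(g[:,2]>110)&(g[:,2]<150)]
    r=g[(abs(g[:,0]+16)<6)&(g[:,1]<40)&(g[:,1]>-20)&(g[:,2]>50)&(g[:,2]<75)]
    print(n,len(h),h.min(0).round(),h.max(0).round(),'nose ymin',r[:,1].min().round() if len(r) else None) if len(h) else print(n,'none')
    if n=='scene': 
        for t in('glass','cutters','tape','carton'):
            rr=regions_of(n,t); P=cloud(n,d)
            if rr: print(t,np.median(P[rr[0]['pixels']&(d>0)],0).round(3))
o=monitor.get_obs();print(o['time_s'],o['joint_velocities'].round(4),o['grip_width'],o['force'])
```

```text
wrist 4576 [-31.  50. 110.] [ -1. 103. 150.] nose ymin None
scene 57 [-30.  82. 110.] [ -7. 105. 148.] nose ymin 9.0
glass [0.355 0.335 0.046]
cutters [0.36  0.214 0.007]
tape [ 0.631 -0.388  0.014]
carton [ 0.613 -0.283  0.036]
20.8 [-0.0593 -0.0147  0.0498  0.0274  0.0323  0.0306  0.1288] 0.013807114275241058 [4.55399522 2.28968669 1.22003759]
```

Run:
```python
from h import *
env.sign_off();o=monitor.get_obs();print(o['time_s'],o['tool_pos'],o['grip_width'],o['force'])
```

```text
the job is handed in; nothing more can be done
the job is handed in; nothing more can be done
```

The job is handed in, after about 21 s of the 64 s allowed; the interface gives no verdict.

- **Straightedge:** I laid it flat and flush against the fixed wall and let it go, with the bolt still shot. Its centre is about 110 mm from the wall's gate-side end, and its angle matched the wall's to within about 0.1° when measured just after release. The last top view still shows it in place. The plate fit from that distant camera was rough because it picked up stray points.
- **Bolt:** I lifted it about 14 mm by the handle, drew it about 34 mm and lowered it. After that the handle sat at about 96 mm along the gate (60 mm when shot). The last view of the handle was partly hidden by the gripper, but agrees.
- **Gate:** I let go of the handle and gripped the gate panel itself between the bolt's loops, then swung it open by about 0.29 rad. Two cameras each put the foremost visible point of the gate's top edge about 55 mm in front of the wall. I handed in while still gripping it, at about 15 N, clear of the straightedge.
- **Bystanders:** The glass, cutters, tape and carton measured within about 4 mm of where they started. I did not measure the jars again, but nothing touched them as far as I can tell.

One disagreement: the cameras differed by 2–4 mm on where the pen lies along its front, which is well inside the tolerances that matter here.

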